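# Flip the drying tray with a spatula

### The arm

A 7-joint arm with a two-finger parallel gripper is mounted at the origin on the work surface. World frame = base frame: x ahead of the robot, y to its left, z up, the work surface at z = 0. Lengths are in m, angles in rad, forces in N, time in s.
With the tool pointing down it reaches from about 0.425 to 0.925 m from the base axis. Payload 6.8 kg.
Tool frame: the origin (TCP) lies at the very end of the fingers, on their centre line; the grasp point (between the pads) lies 19 mm behind it; z points along the fingers, y is the line along which they close (so a half turn about z gives the same grasp; the last joint's range is limited). The gripper opens to 88 mm and grips with 3 to 60 N. Pads are 20 mm wide; open, the fingers measure 115 mm over their backs; the gripper's body (75 mm by 178 mm) begins 61 mm behind the grasp point.
Start: joints at [1.002, 0.477, 0.022, 1.555, -0.011, 1.109, -0.083], TCP at [0.3, -0.605, 0.223] pointing down, gripper open.
Joint ranges: [-2.96, 2.96], [-0.34, 2.1], [-1.41, 1.46], [0.24, 2.44], [-1.37, 4.51], [0.17, 1.92], [-2.96, 2.96]. Speed limits (rad/s): [2.39, 2.39, 3.14, 3.14, 3.14, 3.14, 3.14].

### API

Orientations are given as a unit quaternion [x, y, z, w].
In Python, from station import telemetry, optics, bot gives the robot as it stands.
- The arm moves only by the tool drive_tool, never from a script. Its argument "rows" is text: rows parted by semicolons, each of 7 numbers parted by spaces: the opening, from 0 (shut) to 1 (fully open), then the shift along the tool's x, y, z in mm, then the turn, a rotation vector about the tool's x, y, z in rad. In form: grip dx dy dz rx ry rz; .... A call has 1 to 20 rows; each row shifts and turns the commanded pose from where the row before left it, along the tool's axes as they then stand; what a row does not reach is not made up. A row lasts 1/10 s, in which the tool goes at most 50 mm and 8.59 degrees, less where a joint would pass 70% of its speed; a pose out of reach is approached as far as the arm can. A call with a gripper value outside its range is refused whole. The fingers move at their own pace and stop on an object; the grip force is fixed at half the most. Time passes only in rows, so rows that do not move let the fingers close. It gives the time, the measured TCP pose, the force, the opening and the grip force at its end, in the units of the state.
- telemetry.get_state(): the state, without advancing time (a new reading comes with each control period).
- optics.get_image(name): name is "scene" or "top"; returns a dict with "img" (400x640x3 uint8, red, green, blue), "range_z" (400x640 float32, m along the optical axis (not along the pixel's ray), 0 where there is no reading), "fovy" (degrees; the focal length in pixels is half the picture's height over the tangent of half this angle, whatever the lens; pixels are square), "cx", "cy" (the principal point, pixels), "rvec" (rotation vector, rad) and "tvec" (3), from world to camera coordinates, as OpenCV has them. Camera axes: x right, y down, z forward; pixel columns grow to the right and rows downward; lengths in m; the calibration is good to about 2 mm. A picture is of the moment at which its call begins.
- bot.sign_off(): hands the job in; it is judged then, once.
The state is a dict: "time_s": time; "joint_positions": joint angles; "joint_vel": joint speeds; "effort": joint torques, N m; "tcp_pos": TCP position; "tcp_rot": TCP orientation; "contact_force": force on the tool from outside, world axes, zero at the start; "wrist_torque": the same for the moment, N m; "finger_gap": opening from 0.0 (shut) to 1.0 (fully open); "finger_force": force on a finger pad.
Only numpy, scipy, OpenCV 4.12 (cv2) and the standard library are available. Lean on these libraries where they do the work, as an engineer would, in place of code of your own. Each camera call takes 0.05 s, during which the arm holds its last target. There are 200 camera calls.

### The job

The small charcoal tray's freshly waxed face has dried face down on the rack. Take the spatula out of its stand, lay it flat on the cork mat and let go, then take it again with its blade level, slide the blade under the tray and flip the tray with a quick turn of the wrist over the step, so that it lies flat and face up on the rack's felt deck. Finish with the spatula laid flat on the mat again; never touch the tray with the gripper or arm, and leave the other things on the table where they are.

Things in the scene. Friction and masses are not known exactly. Their poses are not given: they have to be found in the camera images.
- tray: Flat square charcoal ceramic tray, 100 x 100 x 8 mm, about 180 g, lying face down on the rack's rails. Origin: centre of its face (underside at the start); z points out of its back (up at the start, down once flipped), x, y along its sides. The back bears a cork square, the face a low rim; both are flat to the touch. It starts within 2 degrees of the rack's axes, its +y side 2 to 5 mm from the step.
- rack: Fixed oak rack. Origin: on the table, below the middle of the step's face; x along the step, roughly away from the robot, y towards the deck, z up. Two rails (x -55 to 55 mm, tops z = 26) at y -106 to -92 and -12 to 0 mm carry the tray; between them a tunnel 80 mm wide, open at both x ends, floor z = 6 mm, 20 mm high under the tray. At y = 0 a step (z 26 to 38) leads to the deck.
- deck (a point): Point on the rack's felt-topped deck (rack frame 0, 45, 38 mm), about where the flipped tray's middle comes to lie. The deck: x -65 to 65, y 0 to 180 mm, top z = 38 mm; behind it a ledge up to z = 50 mm. A tray turned up about its +y edge against the step topples over on to the deck, that edge then overhanging the step by about 12 mm, which is fine.
- spatula: Spatula, 150 g, on edge in its stand. Origin: on its axis where the blade begins; x to the blade's tip, y normal to the blade's faces, z along its width (up at the start). Steel blade x 0 to 90 mm, 60 wide, 3 thick. Straight dark wooden handle x -145 to -15 mm, 24 wide (z), 16 thick (y), on the same mid-plane; both faces alike. Centre of mass near x = -40 mm.
- spatula_grip (a point): Point on the handle's axis 50 mm behind the blade (spatula frame x = -50 mm), a good place to grip; 70 mm above the table at the start. Laid flat the spatula rests on its handle, axis 8 mm above what it lies on. Set down on its edge, leaning, and let go, it tips over flat.
- stand: Fixed oak tool stand. Origin: on the table, below its middle; x along the stored spatula, z up. The spatula's origin is near x = 30, z = 70 mm. Blade slot: x 55 to 95 mm, 32 mm wide over its cheeks, top z = 85, floor z = 40 mm. Handle fork: x -110 to -85 mm, 42 mm wide, top z = 76 mm. The handle is free between them. Lift 50 mm or more straight up to clear it.
- mat: Fixed cork mat, 270 (x) x 110 (y) x 3 mm. Origin: centre of its underside on the table; z up. The spatula is laid here with its handle on the mat.
- speaker: White plastic speaker cube, 75 mm; a bystander, to be left where it stands. Origin: centre of its underside, z up.
- jar: Glass jar with a steel cap, 72 mm across, 95 mm tall; a bystander, to be left where it stands. Origin: centre of its underside, z up.
- tin: Stainless twist-cap tin, 62 mm across, 50 mm tall; a bystander, to be left where it stands. Origin: centre of its underside, z up.
- earbuds: Teal silicone earbud case, 50 x 62 x 24 mm; a bystander, to be left where it stands. Origin: centre of its underside, z up.
- tracker: Round aluminium tag tracker, 32 mm across, 8 mm thick; a bystander, to be left where it stands. Origin: centre of its underside, z up.
- bowl: Charcoal ceramic bowl, 110 mm across, 40 mm tall; a bystander, to be left where it stands. Origin: centre of its underside, z up.
- pencup: White ceramic cup, 72 mm across, 90 mm tall; a bystander, to be left where it stands. Origin: centre of its underside, z up.
Not all that is in view belongs to the job. What is shaped like the spatula but green is not meant.

How it is judged:
On the way, in this order (a step that is already met when the one before it is completed fails the run):
1. the spatula lies flat on the mat, let go (angle between the y axis of spatula and the z axis of mat, either way round below 0.15 rad and z of spatula_grip in the frame of mat below 0.018 m and x of spatula_grip in the frame of mat between -0.135 and 0.135 m and y of spatula_grip in the frame of mat between -0.055 and 0.055 m and contact force between spatula and the fingers below 0.05 N and linear speed of spatula below 0.03 m/s), for 0.2 s.
2. the tray, tipped up by more than 15 degrees on the spatula, is turned by it with a quick wrist turn (spatula turning faster than 0.8 rad/s) (angle between tray's own z axis and vertical above 0.26 rad and contact force between tray and spatula above 0.05 N and angular speed of spatula above 0.8 rad/s).
3. the tray lies face up on the deck, at rest (angle between tray's own z axis and vertical above 3 rad and z of tray in the frame of rack between 0.042 and 0.05 m and x of tray in the frame of rack between -0.05 and 0.05 m and y of tray in the frame of rack between 0.02 and 0.135 m and linear speed of tray below 0.03 m/s), for 0.2 s.
At the end, for the whole second after the job is handed in: The tray lies at rest flat on the felt deck, face up (turned over to within 8 degrees), its middle within 50 mm of the deck's middle along the step and 20 to 135 mm beyond the step; the spatula lies flat (within 9 degrees) on the cork mat at rest, its grip point over the mat, let go (all of step 1 and all of step 3 and contact force between tray and spatula below 0.05 N); the robot touches nothing.
It fails at once if the gripper or arm touches the tray (contact force between tray and the fingers above 0.3 N or contact force between tray and the arm above 0.3 N).
It fails at once if the tray falls off the rack (z of tray in the frame of rack below 0.012 m).
It fails at once if a bystander is pushed more than 30 mm or knocked over (distance of any of speaker, jar, tin, earbuds, tracker, bowl, pencup from where it was at the start of the episode above 0.03 m or angle between any of speaker, jar, tin, earbuds, tracker, bowl, pencup's own z axis and vertical above 0.5 rad).
It also fails if it takes over 64 s, if anything falls off the work surface, if the arm or the gripper's body presses on something with over 40 N, if the wrist force passes 120 N, or if a joint passes its speed limit or range.

## Working session

There is one attempt and no reset: what is moved stays moved. The work goes in short steps, Python scripts to look and compute and a tool call to move; the robot and the scene stay as the last step left them, time stands still between calls to the robot, and variables do not carry over. Pictures are saved under pics/ and viewed, at most 10 in all, crops included, and the job is handed in when it is done.

Besides the shell and the picture viewer there is one more tool, called after ">>>" by a JSON object that holds its "op" and its "data", one argument or row to a line. drive_tool: Moves the arm, as the interface text tells. Its arguments: {"type":"object","properties":{"rows":{"type":"string"}},"required":["rows"]}

```bash
ls; mkdir -p pics
cat > h.py <<'E'
import numpy as np, cv2
from scipy.spatial.transform import Rotation as R
from station import telemetry, optics, bot
def get(n):
    d=optics.get_image(n); d['f']=200/np.tan(np.radians(d['fovy'])/2)
    d['R']=R.from_rotvec(np.array(d['rvec']).ravel()).as_matrix(); d['t']=np.array(d['tvec']).ravel()
    return d
def cloud(d):
    v,u=np.mgrid[0:400,0:640]; z=d['range_z']
    c=np.stack([(u-d['cx'])/d['f']*z,(v-d['cy'])/d['f']*z,z],-1)
    P=(c-d['t'])@d['R']; P[z==0]=np.nan
    return P
def ray(d,u,v,h):
    r=d['R'].T@np.array([(u-d['cx'])/d['f'],(v-d['cy'])/d['f'],1]); o=-d['R'].T@d['t']
    return o+r*(h-o[2])/r[2]
def save(d,n): cv2.imwrite('pics/'+n,d['img'][:,:,::-1])
E
python3 - <<'E'
from h import *
for n in ('top','scene'):
    d=get(n); save(d,n+'0.png'); np.savez(n+'0.npz',img=d['img'],P=cloud(d)); print(n,d['f'],d['cx'],d['cy'],-d['R'].T@d['t'])
    print(np.round(d['R'],3), (d['range_z']>0).mean())
s=telemetry.get_state();print({k:np.round(v,3) for k,v in s.items()})
E
```

```text
pics
top 463.6847196211747 317.9518339359958 205.61849282733726 [0.27212736 0.04879949 1.59143428]
[[-0.007 -1.    -0.005]
 [-0.993  0.007 -0.117]
 [ 0.117  0.004 -0.993]] 0.99592578125
scene 490.01408670765886 317.2258672640463 207.046884785764 [1.17375725 0.63880875 0.94470757]
[[-0.657  0.754 -0.004]
 [ 0.516  0.445 -0.732]
 [-0.55  -0.483 -0.681]] 0.995953125
{'time_s': np.float64(0.1), 'joint_positions': array([ 1.002,  0.478,  0.022,  1.556, -0.011,  1.109, -0.083]), 'joint_vel': array([ 0.001, -0.002, -0.   , -0.003, -0.001,  0.001,  0.001]), 'effort': array([ 3.0000e-03, -5.8409e+01,  1.5400e+00, -2.7332e+01, -5.4000e-02,
        1.3000e-02,  0.0000e+00]), 'tcp_pos': array([ 0.3  , -0.604,  0.222]), 'tcp_rot': array([ 0.974,  0.228, -0.   , -0.001]), 'contact_force': array([-0.722,  0.18 , -0.624]), 'wrist_torque': array([ 0.011, -0.018,  0.008]), 'finger_force': np.float64(0.0), 'finger_gap': np.float64(0.999)}
```

View pics/top0.png

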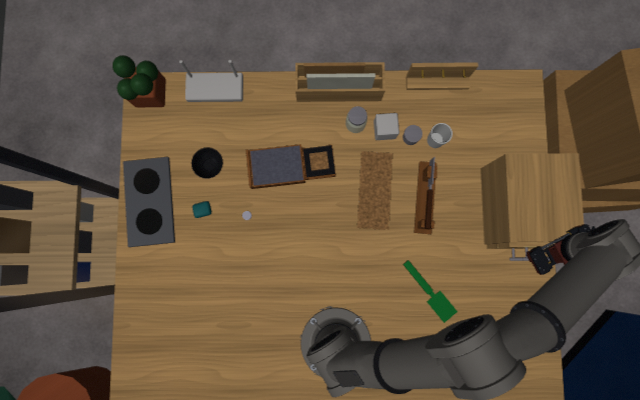

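View pics/scene0.png

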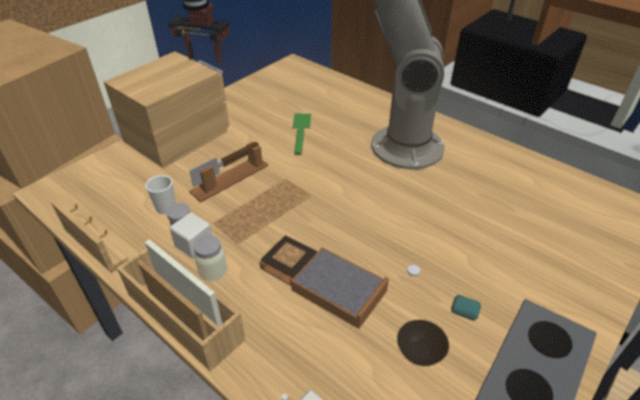

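The top view shows the stand with the spatula at about (427,198), handle towards the robot. The mat is at (375,190), the tray at (318,162), the deck at (275,165), and the decoy green spatula at (430,290). The scene view shows the same layout, with the stand at (230,172) and the rack at (325,278). Next I measure each one from both views.

```bash
cat > m.py <<'E'
from h import *
def rect(P,m,name,minpx=15):
    m=cv2.morphologyEx(m.astype(np.uint8),cv2.MORPH_CLOSE,np.ones((3,3)))
    n,l,s,_=cv2.connectedComponentsWithStats(m)
    if n<2: print(name,'none'); return
    k=1+np.argmax(s[1:,4]); q=P[(l==k)]; q=q[~np.isnan(q[:,0])]
    r=cv2.minAreaRect(q[:,:2].astype(np.float32)*1000)
    print(name,len(q),'c',np.round(r[0],1),'sz',np.round(r[1],1),'a',round(r[2],2),'z',np.round(np.percentile(q[:,2],[5,50,95])*1000,1), 'mean',np.round(q[:,:2].mean(0)*1000,1))
if __name__=='__main__':
  for n in ('top','scene'):
    d=np.load(n+'0.npz'); img=d['img']; P=d['P']; hsv=cv2.cvtColor(img,cv2.COLOR_RGB2HSV); H,S,V=[hsv[...,i].astype(int) for i in range(3)]
    x,y,z=P[...,0],P[...,1],P[...,2]*1000
    print(n)
    def box(x0,x1,y0,y1): return (x>x0)&(x<x1)&(y>y0)&(y<y1)
    rk=box(.3,.65,-.05,.35)
    rect(P,rk&(z>20)&(z<60),'rack all')
    rect(P,rk&(z>30)&(z<44)&(S<70)&(V>60),'deck felt')
    rect(P,rk&(z>20)&(z<60)&(V<60),'tray dark')
    rect(P,rk&(z>46)&(z<56),'ledge')
    st=box(.2,.65,-.45,-.25)
    rect(P,st&(z>3),'stand all'); rect(P,st&(z>60),'spat z>60'); rect(P,st&(z>88),'blade z>88')
    rect(P,st&(z>60)&(V<70),'handle dark')
    mt=box(.2,.65,-.28,-.05)
    rect(P,mt&(z<9)&(V<150),'mat')
    for nm,px in dict(tray=(318,162),mat=(375,190),deck=(275,165),handle=(429,205),blade=(432,172)).items():
        if n=='top': v,u=px[1],px[0]; print(nm,np.round(P[v,u],3),hsv[v,u])
E
python3 m.py
python3 - <<'E'
import cv2
a=cv2.imread('pics/top0.png')[130:245,235:450]; a=cv2.resize(a,None,fx=3.7,fy=3.7,interpolation=cv2.INTER_CUBIC)
cv2.imwrite('pics/crop0.png',a)
E
```

```text
top
rack all 2795 c [599.1 149.9] sz [129.5 296.5] a 5.73 z [28.7 36.9 45.5] mean [592.8 161.8]
deck felt 1620 c [595.1 197.1] sz [119.2 170.8] a 5.6 z [32.5 38.1 44.1] mean [592.4 198.8]
tray dark 430 c [607.6  53.3] sz [ 95.3 100.7] a 7.18 z [27.4 33.6 39. ] mean [600.9  53.5]
ledge 119 c [585.5 289.9] sz [128.5  18. ] a 9.61 z [42.9 48.8 55. ] mean [581.9 290.4]
stand all 3455 c [ 424.5 -351.2] sz [202.1 448.6] a 89.98 z [-4.8  4.7 83.2] mean [ 432.7 -321.9]
spat z>60 1039 c [ 209.2 -413.6] sz [ 46.8 110.9] a 30.8 z [649.9 689.4 708.5] mean [ 221.  -413.7]
blade z>88 1039 c [ 209.2 -413.6] sz [ 46.8 110.9] a 30.8 z [649.9 689.4 708.5] mean [ 221.  -413.7]
handle dark 1014 c [ 209.2 -413.6] sz [ 46.8 110.9] a 30.8 z [651.6 689.8 708.7] mean [ 220.9 -414. ]
mat 8354 c [ 425.9 -165.5] sz [231.2 451.5] a 89.96 z [-5.8  0.7  7.1] mean [ 426.2 -164.3]
tray [0.606 0.055 0.035] [ 15 137 128]
mat [ 0.513 -0.142  0.   ] [ 15 138 116]
deck [0.595 0.201 0.041] [117  31  73]
handle [ 0.451 -0.31   0.072] [  9 175  48]
blade [ 0.556 -0.318  0.098] [120  13  76]
scene
rack all 4379 c [586.3 147.5] sz [158.2 297.4] a 5.93 z [30.8 36.5 43.6] mean [596.7 172.5]
deck felt 2765 c [594.6 196.6] sz [122.6 174.6] a 4.86 z [34.3 37.2 40. ] mean [595. 201.]
tray dark 119 c [609.3  91.2] sz [31.4 83.7] a 83.88 z [30.3 32.7 35.3] mean [613.5  91.8]
ledge 203 c [586.7 291.5] sz [127.5  10.7] a 5.67 z [46.  48.3 51.1] mean [589.2 291.8]
stand all 2248 c [ 464.6 -351.7] sz [175.1 300.8] a 81.46 z [ 4.2 28.7 89. ] mean [ 503.2 -307.8]
spat z>60 806 c [ 462.7 -342.9] sz [123.3 297.9] a 86.25 z [61.6 77.7 96.5] mean [ 505.6 -308.5]
blade z>88 122 c [ 565.2 -319. ] sz [10.9 91.7] a 85.77 z [88.2 94.9 99.7] mean [ 565.8 -319.1]
handle dark 8 c [ 471.3 -299.9] sz [ 2.7 15.3] a 89.7 z [72.7 76.6 79.2] mean [ 471.4 -300.1]
mat 55 c [ 415.8 -275.6] sz [10.8 92.4] a 84.94 z [2.4 6.6 9.2] mean [ 410.7 -274.8]
```

View pics/crop0.png

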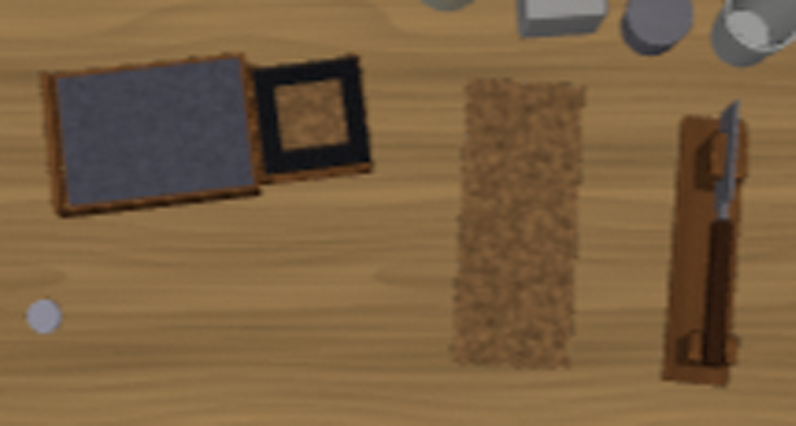

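```bash
cat > m2.py <<'E'
from h import *
def pl(d,m,h):
    v,u=np.nonzero(m); c=np.stack([(u-d['cx'])/d['f'],(v-d['cy'])/d['f'],np.ones(len(u))],1)@d['R']; o=-d['R'].T@d['t']
    return (o+c*((h-o[2])/c[:,2])[:,None])[:,:2]*1000
def big(m,k=3):
    m=cv2.morphologyEx(m.astype(np.uint8),cv2.MORPH_CLOSE,np.ones((k,k)))
    n,l,s,_=cv2.connectedComponentsWithStats(m); return l==1+np.argmax(s[1:,4])
def rep(d,m,h,nm):
    if m.sum()<5: print(nm,'none');return
    q=pl(d,big(m),h); r=cv2.minAreaRect(q.astype(np.float32)); print(nm,len(q),'c',np.round(r[0],1),'sz',np.round(r[1],1),'a',round(r[2],2),'mean',np.round(q.mean(0),1))
E
python3 - <<'E'
from m2 import *
for n in ('top','scene'):
    d=get(n); P=cloud(d); hsv=cv2.cvtColor(d['img'],cv2.COLOR_RGB2HSV); H,S,V=[hsv[...,i].astype(int) for i in range(3)]
    x,y,z=P[...,0],P[...,1],P[...,2]
    b=lambda x0,x1,y0,y1:(x>x0)&(x<x1)&(y>y0)&(y<y1)
    print(n)
    rep(d,b(.5,.7,.09,.32)&(H>100)&(H<135)&(V>45),.038,'felt')
    rep(d,b(.53,.68,-.02,.12)&(V<45),.034,'tray')
    rep(d,b(.56,.66,.02,.09)&(V>70)&(H<30),.034,'cork')
    rep(d,b(.35,.7,-.25,-.08)&(z<.02)&(V<140),.003,'mat')
    st=b(.3,.7,-.40,-.26)
    hm=st&(V<75)&(S>120)&(z>.06); rep(d,hm,.078,'handle')
    if hm.sum()>9:
        q=pl(d,big(hm),.078); c,v=q.mean(0),np.linalg.svd(q-q.mean(0))[2][0]; print('axis',c,np.degrees(np.arctan2(v[1],v[0])), np.ptp((q-c)@v))
    rep(d,st&(S<50)&(z>.06),.09,'blade')
    rep(d,st&(z>.01),.01,'stand')
    rep(d,b(.3,.72,-.55,-.2)&(z>.004)&(z<.03)&(H<12)&(V<150),.012,'standbase')
E
```

```text
top
felt 1610 c [595.5 196.7] sz [116.3 164. ] a 6.09 mean [595.  196.7]
tray 459 c [609.3  52.6] sz [97.7 96.4] a 6.86 mean [607.8  52.5]
cork 305 c [611.1  52.5] sz [59.9 61.1] a 7.45 mean [611.   52.4]
mat 4277 c [ 526.3 -164.9] sz [170.7 347. ] a 89.75 mean [ 523.6 -160.8]
handle 268 c [ 437.6 -303.8] sz [ 35.3 129.5] a 78.61 mean [ 431.7 -302.9]
axis [ 431.70683812 -302.92734488] 171.60148425725754 129.76488609118903
blade 113 c [ 675.1 -350.8] sz [73.6 47.5] a 89.52 mean [ 672.4 -351.8]
stand 1194 c [ 494.6 -313.8] sz [ 65.1 267.1] a 84.66 mean [ 486.2 -312.6]
standbase 11 c [ 707.  -374.3] sz [20.1  6.4] a 61.99 mean [ 705.7 -375. ]
scene
felt 2393 c [598.  197.1] sz [110.2 161.9] a 5.97 mean [600.8 199.7]
tray none
cork 582 c [606.   52.7] sz [83.7 66.2] a 4.66 mean [611.3  53.4]
mat none
handle 74 c [ 462.2 -295.3] sz [17.8 92.6] a 79.17 mean [ 461.6 -295.1]
axis [ 461.56308014 -295.0516408 ] -8.961259548127552 92.97680078589283
blade 282 c [ 686.  -336.6] sz [99.1 53.4] a 85.02 mean [ 686. -344.]
stand 1776 c [ 463.1 -347.2] sz [141.8 291.4] a 82.84 mean [ 476.  -349.1]
standbase none
```

Run:
```python
from m2 import *
for n in ('top','scene'):
    d=get(n); P=cloud(d); hsv=cv2.cvtColor(d['img'],cv2.COLOR_RGB2HSV); H,S,V=[hsv[...,i].astype(int) for i in range(3)]
    x,y,z=P[...,0],P[...,1],P[...,2]
    st=(x>.3)&(x<.55)&(y>-.40)&(y<-.26)&(z>.05)
    m=big(st&(V<75)&(S>110)); 
    # silhouette edge on the -y side: per 8mm x bin min y
    q=pl(d,m,.082); e=[]
    for a in np.arange(q[:,0].min()+10,q[:,0].max()-10,6):
        k=q[(abs(q[:,0]-a)<3.5)]
        if len(k): e.append((a,k[:,1].min(),k[:,1].max()))
    e=np.array(e); p=np.polyfit(e[:,0],e[:,1],1); print(n,'xr',q[:,0].min(),q[:,0].max(),'edge slope deg',np.degrees(np.arctan(p[0])),'edge y at 470',np.polyval(p,470),'axis',np.polyval(p,470)+6.3)
    if n=='top':
        C=np.array([(467,80),(585,87),(570,368),(452,360)])/3.7+[234.6,129.6]
        W=np.array([ray(d,*c,.003)[:2]*1000 for c in C]); print(W.round(1),W.mean(0))
    bx=(x>.2)&(x<.75)&(y<-.45)&(y>-.9)&(z>.05)&(V>60)&(H<30); Q=P[bx]
    if len(Q): print('box',np.percentile(Q,[2,50,98],axis=0).round(3))
```

```text
top xr 373.935569257767 502.3489821712419 edge slope deg -5.021957791625612 edge y at 470 -315.79584160028253 axis -309.4958416002825
[[ 649.7  -95.2]
 [ 642.1 -206.4]
 [ 376.7 -185.7]
 [ 384.9  -76.6]] [ 513.32753004 -140.97289578]
box [[ 0.223 -0.898  0.065]
 [ 0.446 -0.591  0.219]
 [ 0.734 -0.483  0.675]]
scene xr 418.0670236485267 512.4606416054074 edge slope deg -8.64824966727063 edge y at 470 -298.1835168335218 axis -291.8835168335218
box [[ 0.297 -0.898  0.056]
 [ 0.53  -0.576  0.183]
 [ 0.739 -0.505  0.327]]
```

>>> {"op": "drive_tool", "data": {
  "rows": "1 17 -33.5 0 0 0 0;1 17 -33.5 0 0 0 0;1 17 -33.5 0 0 0 0;1 17 -33.5 0 0 0 0;1 30.7 -7.8 0 0 0 0;1 30.7 -7.8 0 0 0 0;1 30.7 -7.8 0 0 0 0;1 30.7 -7.8 0 0 0 0;1 30.7 -7.8 0 0 0 0;1 30.7 -7.8 0 0 0 0;1 30.7 -7.8 0 0 0 0;1 0 0 0 0 0 0.11;1 0 0 0 0 0 0.11;1 0 0 0 0 0 0.11;1 0 0 0 0 0 0.11;1 0 0 0 0 0 0.11;1 0 0 0 0 0 0"
}}

```text
time_s: 2.0
tcp_pos: [0.4697, -0.3099, 0.2227]
tcp_rot: [0.999, -0.045, -0.0, 0.0]
contact_force: [0.4, 0.2, 0.7]
finger_gap: 1.003
finger_force: 0.0
```

```bash
cat >> h.py <<'E'
def st():
    s=telemetry.get_state(); r=R.from_quat(s['tcp_rot']); M=r.as_matrix()
    print('t',round(s['time_s'],2),'p',np.round(np.array(s['tcp_pos'])*1000,1),'gap',round(float(s['finger_gap']),3),'ff',round(float(s['finger_force']),1),'F',np.round(s['contact_force'],1))
    print('x',M[:,0].round(3),'y',M[:,1].round(3),'z',M[:,2].round(3),'q',np.round(s['joint_positions'],2)); return s,M
E
python3 -c "
from h import *
s,M=st(); print('delta tool',M.T@(np.array([468,-310,60])-np.array(s['tcp_pos'])*1000))"
```

```text
t 2.0 p [ 469.7 -309.9  222.7] gap 1.003 ff 0.0 F [0.4 0.2 0.7]
x [ 0.996 -0.09  -0.   ] y [-0.09  -0.996  0.   ] z [-0. -0. -1.] q [ 0.5   0.29 -0.04  1.83  0.01  1.02 -1.2 ]
delta tool [ -1.64628527   0.27157257 162.68224775]
```

>>> {"op": "drive_tool", "data": {
  "rows": "1 0 0 32 0 0 0;1 0 0 32 0 0 0;1 0 0 32 0 0 0;1 0 0 32 0 0 0;1 0 0 20 0 0 0;1 0 0 14.5 0 0 0;1 0 0 0 0 0 0;0 0 0 0 0 0 0;0 0 0 0 0 0 0;0 0 0 0 0 0 0;0 0 0 0 0 0 0;0 0 0 0 0 0 0;0 0 0 0 0 0 0;0 0 0 0 0 0 0;0 0 0 0 0 0 0"
}}

```text
time_s: 3.5
tcp_pos: [0.4697, -0.3099, 0.0602]
tcp_rot: [0.999, -0.045, 0.0, 0.0]
contact_force: [0.0, 0.2, 0.2]
finger_gap: 0.311
finger_force: 0.0
```

>>> {"op": "drive_tool", "data": {
  "rows": "0 0 0 0 0 0 0;0 0 0 0 0 0 0;0 0 0 0 0 0 0;0 0 0 0 0 0 0;0 0 0 0 0 0 0"
}}

```text
time_s: 4.0
tcp_pos: [0.4697, -0.3102, 0.0602]
tcp_rot: [0.999, -0.045, 0.0, 0.0]
contact_force: [0.5, -1.8, 0.8]
finger_gap: 0.179
finger_force: 30.0
```

>>> {"op": "drive_tool", "data": {
  "rows": "0 0 0 -20 0 0 0;0 0 0 -30 0 0 0;0 0 0 -30 0 0 0;0 -0.6 -25.4 0 0 0 0;0 -0.6 -25.4 0 0 0 0;0 -0.6 -25.4 0 0 0 0;0 -0.6 -25.4 0 0 0 0;0 -0.6 -25.4 0 0 0 0;0 -0.6 -25.4 0 0 0 0;0 0 0 0 -0.13 0 0;0 0 0 0 -0.13 0 0;0 0 0 0 -0.13 0 0;0 0 0 0 -0.13 0 0;0 0 0 0 0 0 0;0 0 0 0 0 0 0"
}}

```text
time_s: 5.5
tcp_pos: [0.4794, -0.1568, 0.1396]
tcp_rot: [0.966, -0.042, -0.012, 0.256]
contact_force: [-0.5, -0.8, -1.5]
finger_gap: 0.18
finger_force: 30.0
```

```bash
python3 -c "
from h import *
s,M=st(); print(np.round(M.T@np.array([0,0,-1.]),3)); save(get('scene'),'s1.png')"
```

```text
t 5.5 p [ 479.4 -156.8  139.6] gap 0.18 ff 30.0 F [-0.5 -0.8 -1.5]
x [ 0.996 -0.087 -0.002] y [-0.074 -0.866  0.495] z [-0.045 -0.493 -0.869] q [-0.17  0.36  0.03  2.1   0.63  0.92 -2.24]
[ 0.002 -0.495  0.869]
```

View pics/s1.png

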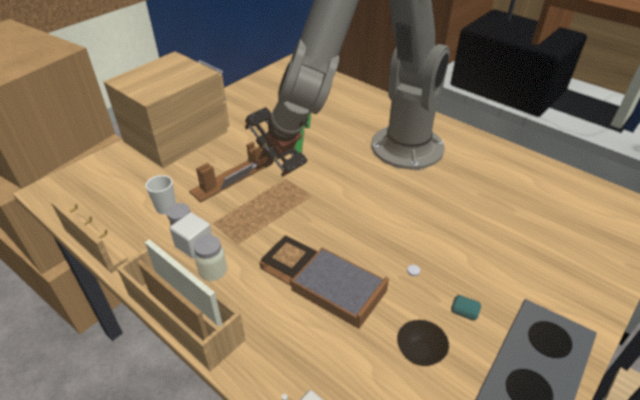

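>>> {"op": "drive_tool", "data": {
  "rows": "0 0 -12 21 0 0 0;0 0 -12 21 0 0 0;0 0 -12 21 0 0 0;0 0 -11 19 0 0 0;0 0 -7.5 13.5 0 0 0;0 0 -1.5 2.6 0 0 0;0 0 -1.0 1.7 0 0 0;0 0 0 0 0 0 0;0.6 0 0 0 0 0 0;0.6 0 0 0 0 0 0;0.6 0 0 0 0 0 0;0.6 0 0 0 0 0 0;0.6 0 0 0 0 0 0;0.6 0 0 0 0 0 0"
}}

```text
time_s: 6.95
tcp_pos: [0.4797, -0.1578, 0.0252]
tcp_rot: [0.965, -0.043, -0.011, 0.257]
contact_force: [0.3, -0.7, -1.4]
finger_gap: 0.599
finger_force: 0.3
```

```bash
python3 -c "
from h import *
s,M=st(); d=get('scene'); save(d,'s2.png'); a=cv2.resize(d['img'][90:290,150:390,::-1],None,fx=3,fy=3); cv2.imwrite('pics/s2c.png',a)"
```

```text
t 6.95 p [ 479.7 -157.8   25.2] gap 0.599 ff 0.3 F [ 0.3 -0.7 -1.4]
x [ 0.996 -0.089  0.   ] y [-0.077 -0.864  0.497] z [-0.044 -0.495 -0.868] q [-0.2   0.57  0.07  2.14  0.76  0.71 -2.45]
```

View pics/s2c.png

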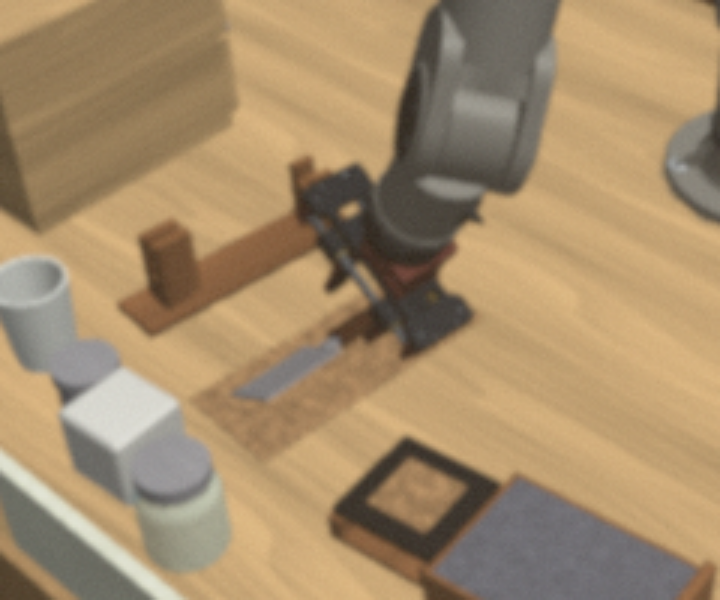

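>>> {"op": "drive_tool", "data": {
  "rows": "0.6 0 0 -8 0 0 0;0.6 0 0 -8 0 0 0;0.6 0 0 -12 0 0 0;0.7 0 0 -20 0 0 0;0.8 0 0 -30 0 0 0;1 0 0 -40 0 0 0;1 0 0 -30 0 0 0;1 0 0 0 0.13 0 0;1 0 0 0 0.13 0 0;1 0 0 0 0.13 0 0;1 0 0 0 0.13 0 0;1 0 0 0 0 0 0"
}}

```text
time_s: 8.2
tcp_pos: [0.4857, -0.0894, 0.1552]
tcp_rot: [0.999, -0.049, 0.001, -0.001]
contact_force: [-0.7, -0.1, -0.6]
finger_gap: 0.999
finger_force: 0.0
```

```bash
cat > m3.py <<'E'
from m2 import *
def spat():
  for n in ('top','scene'):
    d=get(n); P=cloud(d); hsv=cv2.cvtColor(d['img'],cv2.COLOR_RGB2HSV); H,S,V=[hsv[...,i].astype(int) for i in range(3)]
    x,y,z=P[...,0],P[...,1],P[...,2]; b=(x>.33)&(x<.68)&(y>-.23)&(y<-.06)&(z<.06)
    for nm,m,h in (('handle',b&(V<70)&(S>100),.017),('blade',b&(S<70)&(V>50),.0125)):
        if m.sum()<20: print(nm,'few',m.sum()); continue
        rep(d,m,h,n+' '+nm); print('  z',np.nanpercentile(P[big(m)][:,2],[10,50,90]).round(4))
        if nm=='handle':
            q=pl(d,big(m),h); c=q.mean(0); v=np.linalg.svd(q-c)[2][0]; print('  axis',c.round(1),np.degrees(np.arctan(v[1]/v[0])))
    save(d,n+'_sp.png')
E
python3 -c "
from m3 import *
st(); spat()
a=cv2.imread('pics/scene_sp.png')[90:290,150:390]; cv2.imwrite('pics/s3c.png',cv2.resize(a,None,fx=3,fy=3))"
```

```text
t 8.2 p [485.7 -89.4 155.2] gap 0.999 ff 0.0 F [-0.7 -0.1 -0.6]
x [ 0.995 -0.098  0.002] y [-0.098 -0.995 -0.001] z [ 0.002  0.001 -1.   ] q [ 0.14  0.27 -0.09  2.04  0.03  0.83 -1.64]
handle few 0
blade few 4
handle few 0
scene blade 595 c [ 567.3 -144.1] sz [ 65.2 111.6] a 87.55 mean [ 573.6 -144. ]
  z [0.0076 0.011  0.0138]
```

View pics/s3c.png

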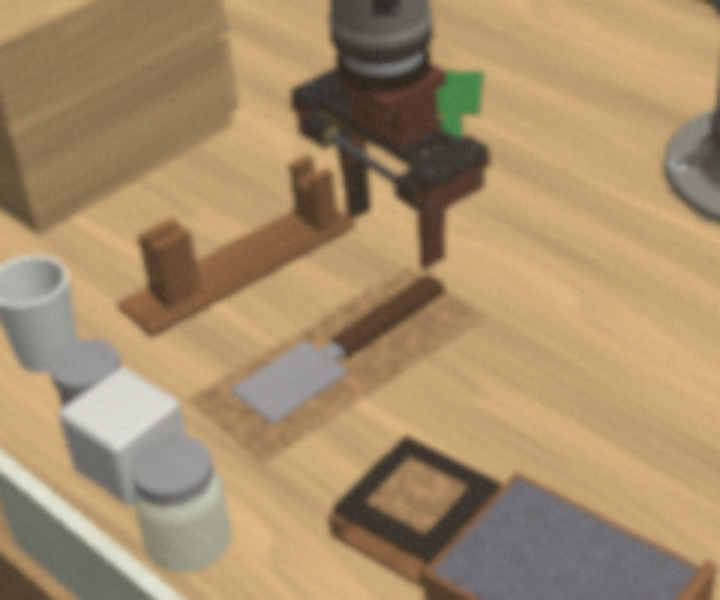

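```bash
python3 -c "
from m2 import *
d=get('scene'); P=cloud(d); hsv=cv2.cvtColor(d['img'],cv2.COLOR_RGB2HSV); H,S,V=[hsv[...,i].astype(int) for i in range(3)]
print(hsv[195,280],hsv[190,289],hsv[204,267],P[195,280])
x,y,z=P[...,0],P[...,1],P[...,2]; b=(x>.33)&(x<.68)&(y>-.23)&(y<-.06)&(z<.04)
m=b&(V<85)&(S>100); print(m.sum())
m=big(m,1); q=pl(d,m,.016); c=q.mean(0); v=np.linalg.svd(q-c)[2][0]; print(c,np.degrees(np.arctan(v[1]/v[0])),np.ptp((q-c)@v),q.min(0),q.max(0))
m=big(b&(S<70)&(V>50),1); q=pl(d,m,.0125); c=q.mean(0); v=np.linalg.svd(q-c)[2][0]; print('blade',c,np.degrees(np.arctan(v[1]/v[0])),q.min(0),q.max(0))
for u,v,h in((232/3+150,392/3+90,.011),(275/3+150,420/3+90,.011),(347/3+150,367/3+90,.011),(311/3+150,343/3+90,.011),(340/3+150,350/3+90,.019),(438/3+150,284/3+90,.019)): print(ray(d,u-.33,v-.33,h)*1000)
"
```

```text
[ 13 129  85] [ 15 121  82] [ 13 125  88] [ 0.45657892 -0.13117359  0.01859654]
55
[ 462.2391862  -128.02316003] -2.2168551651134933 115.43168746342116 [ 400.81434162 -133.52938431] [ 516.22121697 -123.9453714 ]
blade [ 573.79661049 -144.08437831] -1.6138121215540449 [ 511.60700303 -178.54543084] [ 624.02442256 -111.45473549]
[ 619.57987044 -174.10919281   11.        ]
[ 618.22807838 -118.18197834   11.        ]
[ 528.21000917 -118.64093441   11.        ]
[ 527.27834275 -167.69175909   11.        ]
[ 521.88364021 -133.43025905   19.        ]
[ 393.28390888 -128.97879792   19.        ]
```

>>> {"op": "drive_tool", "data": {
  "rows": "1 0 -40 -5 0 0 0;1 0 -40 -5 0 0 0;1 0 -40 0 0 0 0;1 0 -40 0 0 0 0;1 0 -20 0 0 0 0;1 0 0 0 0 0 -0.143;1 0 0 0 0 0 -0.143;1 0 0 0 0 0 -0.143;1 0 0 0 0 0 -0.143;1 0 0 0 0 0 -0.143;1 0 0 0 0 0 -0.143;1 0 0 0 0 0 -0.143;1 0 0 0 0 0 -0.143;1 0 0 0 0 0 -0.143;1 0 0 0 0 0 -0.143;1 0 0 0 0 0 -0.143;1 0 0 0 0 0 -0.143"
}}

```text
time_s: 10.05
tcp_pos: [0.5015, 0.0973, 0.1636]
tcp_rot: [0.683, 0.73, -0.001, 0.0]
contact_force: [-0.3, -0.0, -0.8]
finger_gap: 1.002
finger_force: 0.0
```

```bash
python3 -c "
from m2 import *
st()
d=get('top'); P=cloud(d); hsv=cv2.cvtColor(d['img'],cv2.COLOR_RGB2HSV); H,S,V=[hsv[...,i].astype(int) for i in range(3)]
x,y,z=P[...,0],P[...,1],P[...,2]; b=(x>.33)&(x<.70)&(y>-.24)&(y<-.06)&(z<.06)
for nm,m,h in(('handle',b&(V<75)&(S>90),.017),('blade',b&(S<70)&(V>50),.0125)):
  print(nm,m.sum())
  if m.sum()<10: continue
  m=big(m,1); q=pl(d,m,h); c=q.mean(0); v=np.linalg.svd(q-c)[2][0]; print(c,np.degrees(np.arctan(v[1]/v[0])),q.min(0),q.max(0)); rep(d,m,h,nm)
a=d['img'][130:245,235:450,::-1]; cv2.imwrite('pics/t4.png',cv2.resize(a,None,fx=3.7,fy=3.7,interpolation=cv2.INTER_CUBIC))
"
```

```text
t 10.05 p [501.5  97.3 163.6] gap 1.002 ff 0.0 F [-0.3 -0.  -0.8]
x [-0.067  0.998 -0.001] y [ 0.998  0.067 -0.   ] z [-0.    -0.001 -1.   ] q [ 0.11  0.32 -0.5   1.98  0.2   0.89 -0.43]
handle 263
[ 446.75737416 -139.60589924] -2.577436710157577 [ 383.03559173 -153.77866338] [ 510.23162713 -127.3316104 ]
handle 263 c [ 446.6 -140.5] sz [ 24.  127.4] a 88.73 mean [ 447.  -139.6]
blade 559
[ 569.63642476 -144.57213789] -2.671940405187893 [ 514.28558648 -174.08754835] [ 616.17649867 -113.57945166]
blade 473 c [ 565.3 -143.7] sz [ 58.9 102.1] a 88.9 mean [ 569.6 -144.6]
```

View pics/t4.png

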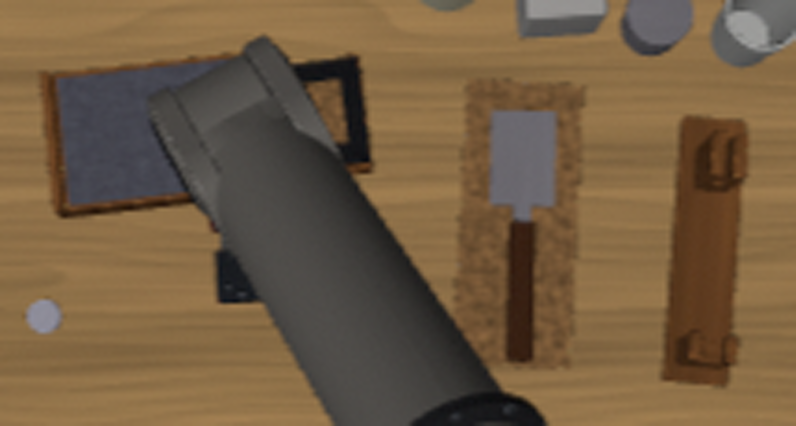

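>>> {"op": "drive_tool", "data": {
  "rows": "1 0 0 0 0 0 -0.1462;1 0 0 0 0 0 -0.1462;1 0 0 0 0 0 -0.1462;1 0 0 0 0 0 -0.1462;1 0 0 0 0 0 -0.1462;1 0 0 0 0 0 -0.1462;1 0 0 0 0 0 -0.1462;1 0 0 0 0 0 -0.1462;1 0 0 0 0 0 -0.1462;1 0 0 0 0 0 -0.1462;1 5 -40 0 0 0 0;1 5 -40 0 0 0 0;1 5 -40 0 0 0 0;1 5 -40 0 0 0 0;1 5 -40 0 0 0 0;1 0 -39.5 0 0 0 0;1 0 0 0 0 0 0"
}}

```text
time_s: 11.8
tcp_pos: [0.464, -0.1473, 0.1633]
tcp_rot: [0.03, 1.0, -0.001, -0.001]
contact_force: [0.4, 0.7, -0.1]
finger_gap: 0.997
finger_force: 0.0
```

```bash
python3 -c "
from h import *
s,M=st(); print('delta tool',M.T@(np.array([466.5,-141,4.5])-np.array(s['tcp_pos'])*1000))"
```

```text
t 11.8 p [ 464.  -147.3  163.3] gap 0.997 ff 0.0 F [ 0.4  0.7 -0.1]
x [-0.998  0.061  0.001] y [ 0.061  0.998 -0.003] z [-0.001 -0.003 -1.   ] q [ 0.8   0.33 -0.74  2.02  0.28  0.9   1.42]
delta tool [ -2.29335994   6.89196834 158.75219834]
```

>>> {"op": "drive_tool", "data": {
  "rows": "1 -2 7 30 0 0 -0.02;0.7 0 0 40 0 0 0;0.6 0 0 40 0 0 0;0.6 0 0 30 0 0 0;0.6 0 0 14 0 0 0;0.6 0 0 5 0 0 0;0.6 0 0 0 0 0 0;0.2 0 0 0 0 0 0;0 0 0 0 0 0 0;0 0 0 0 0 0 0;0 0 0 0 0 0 0;0 0 0 0 0 0 0;0 0 0 0 0 0 0;0 0 0 0 0 0 0"
}}

```text
time_s: 13.2
tcp_pos: [0.4675, -0.137, 0.0053]
tcp_rot: [0.017, 1.0, -0.001, 0.0]
contact_force: [-1.2, -1.0, 6.3]
finger_gap: 0.272
finger_force: 30.0
```

```bash
python3 -c "
from h import *
s,M=st()"
```

```text
t 13.2 p [ 467.5 -137.     5.3] gap 0.272 ff 30.0 F [-1.2 -1.   6.3]
x [-0.999  0.034 -0.001] y [ 0.034  0.999 -0.001] z [ 0.001 -0.001 -1.   ] q [ 0.62  0.58 -0.57  2.12  0.56  0.6   1.19]
```

>>> {"op": "drive_tool", "data": {
  "rows": "0 0 0 -15 0 0 0;0 0 0 -20 0 0 0;0 0 0 -20 0 0 0;0 13 28 0 0 0 0;0 13 28 0 0 0 0;0 13 28 0 0 0 0;0 13 28 0 0 0 0;0 13 28 0 0 0 0;0 13 28 0 0 0 0;0 0 0 0 0 0 -0.07;0 0 0 0 0 0 -0.07;0 0 0 0 0 0 0;0 0 0 0 0 0 0"
}}

```text
time_s: 14.5
tcp_pos: [0.3945, 0.0341, 0.06]
tcp_rot: [-0.052, 0.999, -0.0, 0.0]
contact_force: [-0.4, 0.1, -1.2]
finger_gap: 0.272
finger_force: 30.0
```

```bash
python3 -c "
from h import *
s,M=st()"
```

```text
t 14.5 p [394.5  34.1  60. ] gap 0.272 ff 30.0 F [-0.4  0.1 -1.2]
x [-0.994 -0.105 -0.   ] y [-0.105  0.994 -0.   ] z [ 0. -0. -1.] q [ 0.41  0.38 -0.75  2.29  0.46  0.62  0.99]
```

>>> {"op": "drive_tool", "data": {
  "rows": "0 8 0 0 0 0 0;0 0 0 20 0 0 0;0 0 0 20 0 0 0;0 0 0 9.7 0 0 0;0 0 0 0 0 0 0;0 0 0 0 0 0 0"
}}

```text
time_s: 15.1
tcp_pos: [0.3863, 0.0333, 0.0102]
tcp_rot: [-0.053, 0.999, -0.0, -0.0]
contact_force: [-0.4, -0.5, -1.7]
finger_gap: 0.271
finger_force: 30.0
```

```bash
cat > m4.py <<'E'
from m2 import *
s,M=st()
d=get('top'); P=cloud(d); hsv=cv2.cvtColor(d['img'],cv2.COLOR_RGB2HSV); H,S,V=[hsv[...,i].astype(int) for i in range(3)]
x,y,z=P[...,0],P[...,1],P[...,2]; b=(x>.38)&(x<.6)&(y>-.04)&(y<.13)&(z<.06)
m=b&(S<70)&(V>50)
if m.sum()>20: rep(d,m,.0175,'blade')
rep(d,(x>.53)&(x<.68)&(y>-.02)&(y<.12)&(V<45),.034,'tray')
a=d['img'][120:240,240:400,::-1]; b1=cv2.resize(a,None,fx=4.5,fy=4.5,interpolation=cv2.INTER_CUBIC)
d=get('scene'); P=cloud(d);hsv=cv2.cvtColor(d['img'],cv2.COLOR_RGB2HSV); H,S,V=[hsv[...,i].astype(int) for i in range(3)]
x,y,z=P[...,0],P[...,1],P[...,2]; b=(x>.38)&(x<.6)&(y>-.04)&(y<.13)&(z<.06)
m=b&(S<70)&(V>50)
if m.sum()>20:
    rep(d,m,.0175,'blade s'); q=P[big(m)]; A=np.c_[q[:,:2]-q[:,:2].mean(0),np.ones(len(q))]; print('plane',np.linalg.lstsq(A,q[:,2],rcond=None)[0].round(4))
cv2.imwrite('pics/m4t.png',b1); cv2.imwrite('pics/m4s.png',cv2.resize(d['img'][150:350,230:430,::-1],None,fx=3,fy=3))
E
python3 m4.py
```

```text
t 15.1 p [386.3  33.3  10.2] gap 0.271 ff 30.0 F [-0.4 -0.5 -1.7]
x [-0.994 -0.107  0.   ] y [-0.107  0.994 -0.   ] z [-0. -0. -1.] q [ 0.31  0.47 -0.65  2.33  0.61  0.5   0.85]
blade 287 c [495.8  45.9] sz [80.2 59.5] a 5.97 mean [505.6  50.3]
tray 455 c [609.3  52.6] sz [97.7 96.4] a 6.86 mean [608.   52.6]
blade s 637 c [485.4  44.3] sz [112.2  62.9] a 6.08 mean [492.2  45.5]
 ** On entry to DLASCL parameter number  4 had an illegal value
 ** On entry to DLASCL parameter number  4 had an illegal valueTraceback (most recent call last):
  File "m4.py", line 13, in <module>
    rep(d,m,.0175,'blade s'); q=P[big(m)]; A=np.c_[q[:,:2]-q[:,:2].mean(0),np.ones(len(q))]; print('plane',np.linalg.lstsq(A,q[:,2],rcond=None)[0].round(4))
                                                                                                           ~~~~~~~~~~~~~~~^^^^^^^^^^^^^^^^^^^^^
    x, resids, rank, s = _umath_linalg.lstsq(a, b, rcond,
                         ~~~~~~~~~~~~~~~~~~~^^^^^^^^^^^^^
                                             signature=signature)
                                             ^^^^^^^^^^^^^^^^^^^^
    raise LinAlgError("SVD did not converge in Linear Least Squares")
numpy.linalg.LinAlgError: SVD did not converge in Linear Least Squares
```

>>> {"op": "drive_tool", "data": {
  "rows": "0 0 -4 -25 0 0 0;0 0 0 -25 0 0 0;0 -26 0 0 0 0 0;0 -26 0 0 0 0 0;0 -26 0 0 0 0 0;0 -26 0 0 0 0 0;0 0 0 0 0 0 0;0 0 -0.5 -7.2 0.14 0 0;0 0 -0.5 -7.2 0.14 0 0;0 0 -0.5 -7.2 0.14 0 0;0 0 -0.5 -7.2 0.14 0 0;0 0 -0.5 -7.2 0.14 0 0;0 0 -0.5 -7.2 0.14 0 0;0 0 -0.5 -7.2 0.14 0 0;0 0 -0.5 -7.2 0.14 0 0;0 0 -0.5 -7.2 0.14 0 0;0 0 0 0 0 0 0"
}}

```text
time_s: 16.9
tcp_pos: [0.4856, 0.0712, 0.1104]
tcp_rot: [-0.047, 0.806, -0.589, 0.03]
contact_force: [-0.6, -0.2, -1.5]
finger_gap: 0.269
finger_force: 30.0
```

```bash
cat >> h.py <<'E'
def rk():
    s,M=st(); a=np.radians(6.); Rk=np.array([[np.cos(a),-np.sin(a),0],[np.sin(a),np.cos(a),0],[0,0,1]])
    p=Rk.T@(np.array(s['tcp_pos'])*1000-[605,107,0]); Mr=Rk.T@M
    print('rack tcp',p.round(1),'axis',(p-5.7*Mr[:,2]).round(1),'roll',np.degrees(np.arctan2(-Mr[1,2],-Mr[2,2])).round(1)); print(Mr.round(3))
    return p,Mr
E
python3 -c "
from h import *
rk()"
```

```text
t 16.9 p [485.6  71.2 110.4] gap 0.269 ff 30.0 F [-0.6 -0.2 -1.5]
x [-0.994 -0.111  0.006] y [-0.04   0.302 -0.952] z [ 0.104 -0.947 -0.305] q [-0.56  0.87 -0.34  1.87  0.94  1.72  0.19]
rack tcp [-122.5  -23.1  110.4] axis [-122.5  -17.7  112.2] roll 72.3
[[-1.    -0.008  0.005]
 [-0.007  0.305 -0.952]
 [ 0.006 -0.952 -0.305]]
```

>>> {"op": "drive_tool", "data": {
  "rows": "0 0 -5 -10 0.08 0 0;0 0 -5 -10 0.08 0 0;0 0 -6 -9 0.08 0 0;0 0 -6 -9 0.08 0 0;0 0 -7 -8 0.08 0 0;0 0 0 0 0 0 0"
}}

```text
time_s: 17.5
tcp_pos: [0.4826, 0.1108, 0.1491]
tcp_rot: [0.037, -0.675, 0.736, -0.04]
contact_force: [-0.3, 0.0, -0.8]
finger_gap: 0.269
finger_force: 30.0
```

```bash
python3 -c "
from h import *
rk()"
```

```text
t 17.5 p [482.6 110.8 149.1] gap 0.269 ff 30.0 F [-0.3  0.  -0.8]
x [-0.994 -0.109  0.001] y [ 0.009 -0.086 -0.996] z [ 0.108 -0.99   0.087] q [-0.87  1.03 -0.01  1.76  0.86  1.9   0.26]
rack tcp [-121.4   16.5  149.1] axis [-121.4   22.2  148.6] roll 95.0
[[-1.    -0.     0.004]
 [-0.004 -0.087 -0.996]
 [ 0.001 -0.996  0.087]]
```

>>> {"op": "drive_tool", "data": {
  "rows": "0 0 7 8 -0.08 0 0;0 0 7 8 -0.08 0 0;0 0 6 9 -0.08 0 0;0 0 6 9 -0.08 0 0;0 0 5 10 -0.08 0 0;0 0 1.5 7.05 -0.14 0 0;0 0 1.5 7.05 -0.14 0 0;0 0 1.5 7.05 -0.14 0 0;0 0 1.5 7.05 -0.14 0 0;0 0 1.5 7.05 -0.14 0 0;0 0 1.5 7.05 -0.14 0 0;0 0 1.5 7.05 -0.14 0 0;0 0 1.5 7.05 -0.14 0 0;0 0 1.5 7.05 -0.14 0 0;0 26 0 0 0 0 0;0 26 0 0 0 0 0;0 26 0 0 0 0 0;0 26 0 0 0 0 0;0 6 0 0 0 0 0;0 0 0 0 0 0 0"
}}

```text
time_s: 19.5
tcp_pos: [0.3807, 0.0269, 0.0627]
tcp_rot: [-0.053, 0.999, -0.0, 0.001]
contact_force: [0.6, 0.2, -0.7]
finger_gap: 0.271
finger_force: 30.0
```

```bash
python3 -c "
from h import *
rk()"
```

```text
t 19.5 p [380.7  26.9  62.7] gap 0.271 ff 30.0 F [ 0.6  0.2 -0.7]
x [-0.994 -0.105 -0.003] y [-0.105  0.994 -0.001] z [ 0.003 -0.001 -1.   ] q [ 0.18  0.3  -0.47  2.33  0.26  0.55  1.19]
rack tcp [-231.4  -56.2   62.7] axis [-231.4  -56.2   68.4] roll 0.1
[[-1.    -0.001  0.003]
 [-0.001  1.    -0.001]
 [-0.003 -0.001 -1.   ]]
```

>>> {"op": "drive_tool", "data": {
  "rows": "0 0 1.5 20 0 0 0;0 0 0 20 0 0 0;0 0 0 12.5 0 0 0;0 -15 0 0 0 0 0;0 -15 0 0 0 0 0;0 -10 0 0 0 0 0;0 0 0 0 0 0 0"
}}

```text
time_s: 20.2
tcp_pos: [0.4237, 0.0343, 0.0096]
tcp_rot: [-0.053, 0.999, 0.001, 0.002]
contact_force: [0.4, 0.1, -1.6]
finger_gap: 0.272
finger_force: 30.0
```

```bash
sed -i 's/ q=P\[big(m)\]; A.*$/ pass/' m4.py; python3 m4.py; python3 -c "
from h import *
rk()"
```

```text
t 20.2 p [423.7  34.3   9.6] gap 0.272 ff 30.0 F [ 0.4  0.1 -1.6]
x [-0.994 -0.106 -0.004] y [-0.106  0.994  0.001] z [ 0.004  0.001 -1.   ] q [ 0.1   0.46 -0.38  2.27  0.38  0.46  1.09]
blade 224 c [533.5  47.1] sz [59.6 59. ] a 5.96 mean [539.   51.7]
tray 453 c [609.3  52.6] sz [97.7 96.4] a 6.86 mean [608.   52.5]
blade s 689 c [528.9  40.1] sz [125.3  93. ] a 0.75 mean [529.8  46.4]
t 20.3 p [420.9  33.8   9.2] gap 0.272 ff 30.0 F [-0.4 -1.2 -1.1]
x [-0.994 -0.107 -0.   ] y [-0.107  0.994  0.   ] z [ 0.  0. -1.] q [ 0.1   0.46 -0.38  2.27  0.38  0.47  1.09]
rack tcp [-190.7  -53.6    9.2] axis [-190.7  -53.6   14.9] roll -0.0
[[-1.    -0.002  0.   ]
 [-0.002  1.     0.   ]
 [-0.     0.    -1.   ]]
```

View pics/m4s.png

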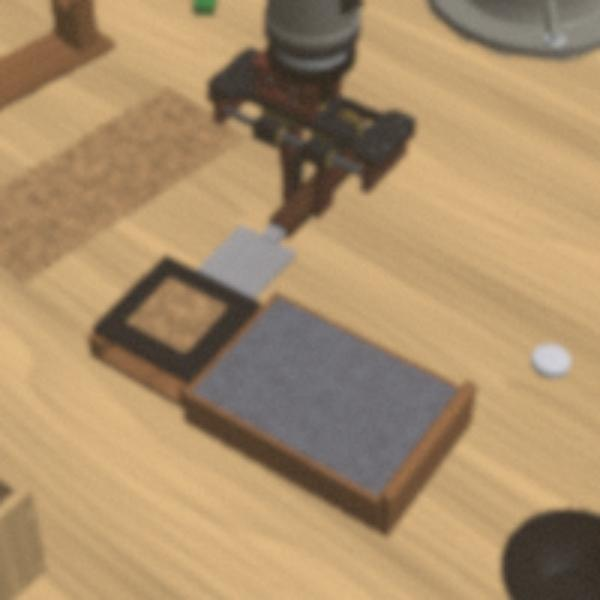

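>>> {"op": "drive_tool", "data": {
  "rows": "0 0 -3 -0.5 0 0 0;0 -12 0 0 0 0 0;0 -12 0 0 0 0 0;0 -12 0 0 0 0 0;0 -12 0 0 0 0 0;0 -12 0 0 0 0 0;0 -8 0 0 0 0 0;0 0 0 0 0 0 0;0 0 0 0 0 0 0"
}}

```text
time_s: 21.2
tcp_pos: [0.4883, 0.0382, 0.0094]
tcp_rot: [-0.054, 0.999, -0.0, -0.0]
contact_force: [-0.5, 0.8, -1.7]
finger_gap: 0.273
finger_force: 30.0
```

```bash
python3 m4.py; python3 -c "
from h import *
rk()"
```

```text
t 21.2 p [488.3  38.2   9.4] gap 0.273 ff 30.0 F [-0.5  0.8 -1.7]
x [-0.994 -0.107  0.001] y [-0.107  0.994 -0.   ] z [-0.001 -0.    -1.   ] q [ 0.11  0.53 -0.38  2.12  0.37  0.55  1.13]
blade 101 c [574.9 120.5] sz [20.7 56.1] a 89.93 mean [575.7 122.1]
tray 262 c [617.6  53.5] sz [81.5 96.2] a 7.38 mean [631.4  62.4]
blade s 208 c [561.5  40.2] sz [57.7 93.3] a 1.24 mean [562.3  48.9]
t 21.3 p [487.9  38.    9.4] gap 0.27 ff 30.0 F [ 0.  -0.3 -0.8]
x [-0.994 -0.107  0.001] y [-0.107  0.994 -0.   ] z [-0.001 -0.    -1.   ] q [ 0.11  0.53 -0.38  2.12  0.37  0.55  1.13]
rack tcp [-123.7  -56.3    9.4] axis [-123.7  -56.3   15.1] roll 0.0
[[-1.    -0.003 -0.001]
 [-0.003  1.    -0.   ]
 [ 0.001 -0.    -1.   ]]
```

>>> {"op": "drive_tool", "data": {
  "rows": "0 0 0 -5 0 0 0;0 0 0 -4.5 0 0 0;0 0 -0.5 -7.2 0.14 0 0;0 0 -0.5 -7.2 0.14 0 0;0 0 -0.5 -7.2 0.14 0 0;0 0 -0.5 -7.2 0.14 0 0;0 0 -0.5 -7.2 0.14 0 0;0 0 -0.5 -7.2 0.14 0 0;0 0 -0.5 -7.2 0.14 0 0;0 0 -0.5 -7.2 0.14 0 0;0 0 -0.5 -7.2 0.14 0 0;0 0 -5 -10 0.05 0 0;0 0 -5 -10 0.05 0 0;0 0 -5 -9 0.05 0 0;0 0 -5 -9 0.05 0 0;0 0 -6 -9 0.05 0 0;0 0 0 0 0 0 0;0 0 0 0 0 0 0;0 0 0 0 0 0 0"
}}

```text
time_s: 23.2
tcp_pos: [0.4813, 0.1055, 0.1081]
tcp_rot: [-0.039, 0.732, -0.68, 0.036]
contact_force: [-0.3, -1.1, -1.0]
finger_gap: 0.272
finger_force: 29.9
```

```bash
python3 -c "
from h import *
rk(); d=get('scene'); cv2.imwrite('pics/f1.png',cv2.resize(d['img'][120:350,220:430,::-1],None,fx=2.6,fy=2.6))"
```

```text
t 23.2 p [481.3 105.5 108.1] gap 0.272 ff 29.9 F [-0.3 -1.1 -1. ]
x [-0.994 -0.106  0.001] y [-0.009  0.073 -0.997] z [ 0.106 -0.992 -0.074] q [-0.91  1.01  0.05  1.78  0.79  1.71  0.28]
rack tcp [-123.2   11.5  108.1] axis [-123.2   17.2  108.5] roll 85.8
[[-1.    -0.001  0.002]
 [-0.002  0.074 -0.997]
 [ 0.001 -0.997 -0.074]]
```

View pics/f1.png

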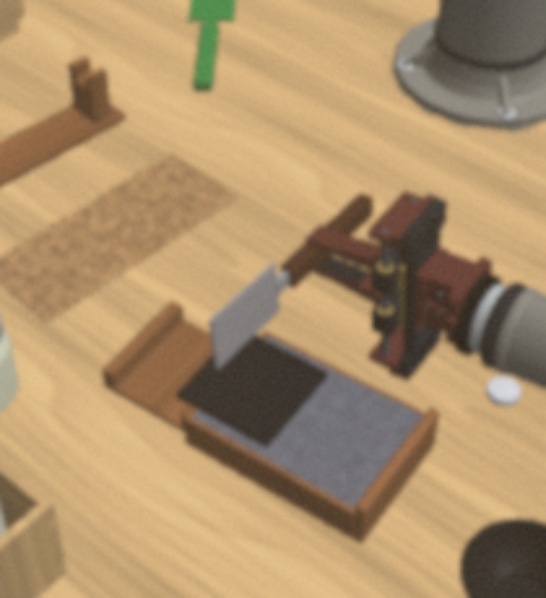

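>>> {"op": "drive_tool", "data": {
  "rows": "0 0 -20 0 0 0 0;0 0 -30 0 0 0 0;0 0 -20 0 0 0 0;0 0 0 30 0 0 0;0 0 0 35 0 0 0;0 0 0 35 0 0 0;0 0 0 35 0 0 0;0 0 0 20 -0.136 0 0;0 0 0 10 -0.136 0 0;0 0 0 0 -0.136 0 0;0 0 0 0 -0.136 0 0;0 0 0 0 -0.136 0 0;0 0 0 0 -0.136 0 0;0 0 0 0 -0.136 0 0;0 0 0 0 -0.136 0 0;0 0 0 0 -0.136 0 0;0 0 0 0 -0.136 0 0;0 0 0 0 -0.136 0 0;0 0 0 0 0 0 0.14;0 0 0 0 0 0 0"
}}

```text
time_s: 25.25
tcp_pos: [0.4984, -0.0652, 0.1647]
tcp_rot: [0.02, 1.0, -0.002, -0.001]
contact_force: [0.1, -0.3, -1.8]
finger_gap: 0.269
finger_force: 29.9
```

```bash
python3 -c "
from h import *
s,M=st(); print('delta tool',M.T@(np.array([467.5,-138,25])-np.array(s['tcp_pos'])*1000)); print('rotvec tool',R.from_matrix(M.T@np.array([[-.9994,.034,0],[.034,.9994,0],[0,0,-1]])).as_rotvec())"
```

```text
t 25.25 p [498.4 -65.2 164.7] gap 0.269 ff 29.9 F [ 0.1 -0.3 -1.8]
x [-0.999  0.04   0.001] y [ 0.04   0.999 -0.003] z [-0.002 -0.003 -1.   ] q [ 0.05  0.27 -0.06  2.02  0.03  0.86  1.51]
delta tool [ 27.70446302 -73.50493848 139.96410023]
rotvec tool [-0.00330856 -0.00147024 -0.00625537]
```

>>> {"op": "drive_tool", "data": {
  "rows": "0 9 -24.5 0 0 0 0;0 9 -24.5 0 0 0 0;0 9.5 -24.5 0 0 0 0;0 0 0 35 0 0 0;0 0 0 35 0 0 0;0 0 0 35 0 0 0;0 0 0 25 0 0 0;0 0 0 15 -0.003 0 0;0 0 0 8 0 0 0;0 0 0 4 0 0 0;0 0 0 1.5 0 0 0;0 0 0 0 0 0 0;0 0 0 0 0 0 0"
}}

```text
time_s: 26.55
tcp_pos: [0.4701, -0.1353, 0.007]
tcp_rot: [0.016, 1.0, -0.0, 0.0]
contact_force: [0.2, -0.1, -1.2]
finger_gap: 0.268
finger_force: 30.0
```

>>> {"op": "drive_tool", "data": {
  "rows": "0 0 0 1.5 0 0 0;0 0 0 0 0 0 0;0.4 0 0 0 0 0 0;0.6 0 0 0 0 0 0;0.7 0 0 0 0 0 0;0.7 0 0 0 0 0 0;0.7 0 0 0 0 0 0;0.7 0 0 -5 0 0 0;0.7 0 0 -15 0 0 0;0.7 0 0 -30 0 0 0;0.7 0 0 -40 0 0 0;0.7 0 0 -40 0 0 0;0.7 30 0 -20 0 0 0;0.7 0 0 0 0 0 0;0.7 0 0 0 0 0 0;0.7 0 0 0 0 0 0"
}}

```text
time_s: 28.15
tcp_pos: [0.4397, -0.1343, 0.1542]
tcp_rot: [0.016, 1.0, 0.0, -0.001]
contact_force: [-0.6, -0.5, 0.0]
finger_gap: 0.699
finger_force: 0.0
```

```bash
python3 -c "
from h import *
st(); d=get('scene'); cv2.imwrite('pics/e1.png',cv2.resize(d['img'][90:380,130:500,::-1],None,fx=2,fy=2))"
```

```text
t 28.15 p [ 439.7 -134.3  154.2] gap 0.699 ff 0.0 F [-0.6 -0.5  0. ]
x [-0.999  0.032  0.002] y [0.032 0.999 0.   ] z [-0.002  0.    -1.   ] q [ 0.18  0.21 -0.03  2.12  0.01  0.81  1.69]
```

View pics/e1.png

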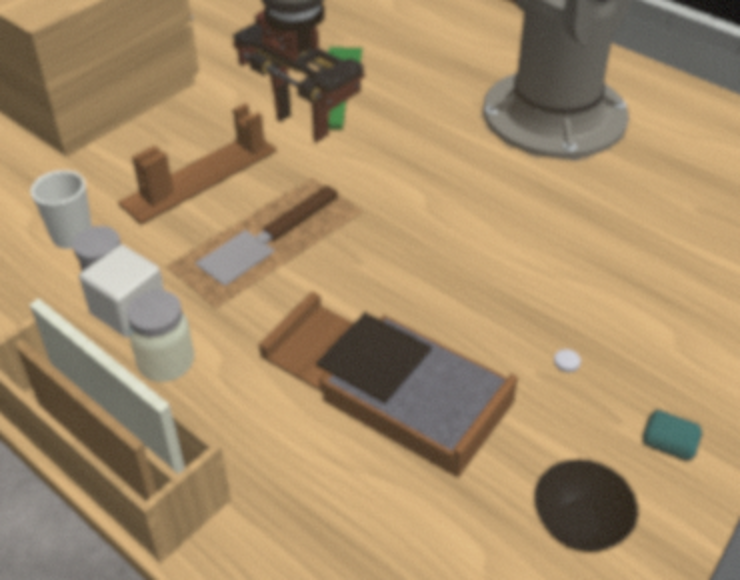

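The final view shows the tray flat and face up on the deck at (375,357). The spatula lies flat on the mat, blade at (235,257), with the gripper clear of it. I'm handing it in.

```bash
python3 -c "
from station import bot
print(bot.sign_off())"
```

```text
the job is handed in; nothing more can be done
None
```

The tray lies flat and face up on the rack's deck and the spatula is flat on the mat, let go; I handed the job in at about 28 s, and the hand-in call gave no verdict.

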